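Load the sample changer and lock it

TASK

Release the orange lock collar of the sample changer (turn it all the way to the green mark), then stand every new specimen jar from the bench upright in an empty pocket of the carousel, turning the black knob click by click to bring empty pockets to the loading window. When all jars are in, with the carousel resting on a click, turn the lock collar fully back to its red locked mark. Leave the jars that were already in the carousel in their pockets, and do not disturb the spray bottle, the glove box or the tip box.

Things in the scene. Friction and masses are not known exactly. Their poses are not given: they have to be found in the camera images.
- machine: the sample changer, fixed to the bench: white round base (324 mm across, 24 mm high) with a six-pocket carousel on a vertical axis under a chrome wire guard. Origin: on the carousel's axis at bench level; the loading window lies towards its -x (blue bar on the base's rim). The guard covers the five pockets not at the window, so jars go in and out only at the window, from above
- window (a point): floor centre of the pocket at the loading window when the carousel is on a click: fixed, 95 mm from the axis, 33 mm above the bench. Guard wires (8 mm thick, 104 to 112 mm above the bench, 7 mm over the jars' lids): an inner arc of radius 48 mm, an outer arc of 152 mm on posts, a spoke over each other pocket; the 120 degrees around the window are open above and in front
- carousel (a joint): angle of the carousel (rad), 0 at the start, growing counterclockwise seen from above, no end stops. When let go, a sprung detent pulls it into the nearest of six clicks (multiples of 1.0472 rad); turning it to the next takes about 0.15 N m. While the lock collar is locked the carousel will not turn
- knob_grip (a point): centre of the carousel's turning knob, 135 mm above the bench on the carousel's axis: a black upright bar 60 mm long, 14 mm thick and 34 mm tall (118 to 152 mm above the bench) that turns with the carousel. The point's x axis lies along the bar, y across its 14 mm thickness.
- lock_collar (a joint): angle of the captive lock collar (rad), turns about a vertical axis between two end stops: 0 = locked (the collar's small black pointer at the red mark, away from the carousel), 1.2 = released (counterclockwise seen from above, pointer at the green mark). It stays where it is left (friction about 0.04 N m).
- collar_grip (a point): on the lock collar's axis, 92 mm above the bench, at the height to grip: an orange bar 52 mm long, 14 mm thick, standing from 69 to 101 mm above the bench on an aluminium ring (54 mm across), on a grey block 212 mm from the carousel's axis. The point's x axis lies along the bar, y across its thickness; it turns with the collar.
- pocket0 (a point): centre of the floor of carousel pocket 0, 33 mm above the bench, 95 mm from the axis; it turns with the carousel. Pockets are numbered counterclockwise seen from above, 60 degrees apart. A pocket is an eight-sided cup 68 mm across inside with a wall 12 mm high and 4 mm thick
- pocket1 (a point): centre of the floor of carousel pocket 1, 33 mm above the bench, 95 mm from the axis; it turns with the carousel. Pockets are numbered counterclockwise seen from above, 60 degrees apart. A pocket is an eight-sided cup 68 mm across inside with a wall 12 mm high and 4 mm thick
- pocket2 (a point): centre of the floor of carousel pocket 2, 33 mm above the bench, 95 mm from the axis; it turns with the carousel. Pockets are numbered counterclockwise seen from above, 60 degrees apart. A pocket is an eight-sided cup 68 mm across inside with a wall 12 mm high and 4 mm thick
- pocket3 (a point): centre of the floor of carousel pocket 3, 33 mm above the bench, 95 mm from the axis; it turns with the carousel. Pockets are numbered counterclockwise seen from above, 60 degrees apart. A pocket is an eight-sided cup 68 mm across inside with a wall 12 mm high and 4 mm thick
- pocket4 (a point): centre of the floor of carousel pocket 4, 33 mm above the bench, 95 mm from the axis; it turns with the carousel. Pockets are numbered counterclockwise seen from above, 60 degrees apart. A pocket is an eight-sided cup 68 mm across inside with a wall 12 mm high and 4 mm thick
- pocket5 (a point): centre of the floor of carousel pocket 5, 33 mm above the bench, 95 mm from the axis; it turns with the carousel. Pockets are numbered counterclockwise seen from above, 60 degrees apart. A pocket is an eight-sided cup 68 mm across inside with a wall 12 mm high and 4 mm thick
- jar_a: specimen jar, 60 mm across with a red screw lid 62 mm across (lid from 44 to 64 mm above the jar's foot), 64 mm tall, about 180 g; origin: centre of its foot, z up the jar. One of the new jars, standing on the bench left of the machine at the start; may be absent
- jar_b: specimen jar, 60 mm across with a red screw lid 62 mm across (lid from 44 to 64 mm above the jar's foot), 64 mm tall, about 180 g; origin: centre of its foot, z up the jar. One of the new jars, standing on the bench left of the machine at the start; may be absent
- jar_c: specimen jar, 60 mm across with a red screw lid 62 mm across (lid from 44 to 64 mm above the jar's foot), 64 mm tall, about 180 g; origin: centre of its foot, z up the jar. One of the new jars, standing on the bench left of the machine at the start; may be absent
- jar_d: specimen jar, 60 mm across with a red screw lid 62 mm across (lid from 44 to 64 mm above the jar's foot), 64 mm tall, about 180 g; origin: centre of its foot, z up the jar. One of the new jars, standing on the bench left of the machine at the start; may be absent
- stock_0: specimen jar, 60 mm across with a red screw lid 62 mm across (lid from 44 to 64 mm above the jar's foot), 64 mm tall, about 180 g; origin: centre of its foot, z up the jar. One of the jars that already stand in the carousel at the start; may be absent
- stock_1: specimen jar, 60 mm across with a red screw lid 62 mm across (lid from 44 to 64 mm above the jar's foot), 64 mm tall, about 180 g; origin: centre of its foot, z up the jar. One of the jars that already stand in the carousel at the start; may be absent
- stock_2: specimen jar, 60 mm across with a red screw lid 62 mm across (lid from 44 to 64 mm above the jar's foot), 64 mm tall, about 180 g; origin: centre of its foot, z up the jar. One of the jars that already stand in the carousel at the start; may be absent
- stock_3: specimen jar, 60 mm across with a red screw lid 62 mm across (lid from 44 to 64 mm above the jar's foot), 64 mm tall, about 180 g; origin: centre of its foot, z up the jar. One of the jars that already stand in the carousel at the start; may be absent
- stock_4: specimen jar, 60 mm across with a red screw lid 62 mm across (lid from 44 to 64 mm above the jar's foot), 64 mm tall, about 180 g; origin: centre of its foot, z up the jar. One of the jars that already stand in the carousel at the start; may be absent
- spray: bystander: amber spray bottle, 76 mm across, 212 mm tall; origin: centre of its foot
- glove_box: bystander: box of gloves, 120 x 220 x 65 mm; origin: centre of its underside
- tip_box: bystander: blue pipette-tip box, 87 x 127 x 66 mm; origin: centre of its underside
Things that resemble listed ones, but are neither listed nor needed, are in the scene too. What is shaped like the jar_a but turquoise or yellow is not meant.

How it is judged:
By the outcome, as a careful person would: the job done as asked, in the order asked, and still so for the second after the job is handed in, with the robot touching nothing.
Of jar_a, jar_b, jar_c, jar_d only 3 to 4 are there at a start; the rules pass over those that are not, and their reading is None.
Of stock_0, stock_1, stock_2, stock_3, stock_4 only 1 to 2 are there at a start; the rules pass over those that are not, and their reading is None.
At some moment in a run one of jar_a, jar_b, jar_c, jar_d may be knocked a few centimetres aside while the robot is not near it.
It also fails if it takes over 210 s, if anything falls off the work surface, if the arm or the gripper's body presses on something with over 40 N, if the wrist force passes 120 N, or if a joint passes its speed limit or range.

ROBOT

A 7-joint arm with a two-finger parallel gripper is mounted at the origin on the work surface. World frame = base frame: x ahead of the robot, y to its left, z up, the work surface at z = 0. Lengths are in mm, angles in rad, forces in N, time in s.
With the tool pointing down it reaches from about 400 to 925 mm from the base axis. Payload 4.1 kg.
Tool frame: the origin (TCP) lies on the centre line of the jaws, within the pads' length; the fingertips stand 25 mm ahead of it and the grasp point (between the pads) lies 6 mm ahead of it (bot.tip_extent is the z of the fingertips in the tool frame, in mm); z points along the fingers, y is the line along which they close (so a half turn about z gives the same grasp; the last joint's range is limited). The gripper opens to 85 mm and grips with 20 to 120 N. Pads are 22 mm wide; open, the fingers measure 114 mm over their backs; the gripper's body (76 mm by 85 mm) begins 54 mm behind the grasp point. The pads swing forward as they close: fully open they stand 13 mm farther back than shut.
Start: joints at [1.001, 0.398, 0.045, 1.537, -0.019, 1.207, -0.051], TCP at [294.879, -579.298, 256.347] pointing down, gripper open.
Joint ranges: [-2.82, 2.82], [-0.49, 2.23], [-1.37, 1.46], [0, 2.46], [-1.36, 4.5], [0.23, 2], [-2.94, 2.94]. Speed limits (rad/s): [2.57, 2.57, 3.14, 3.14, 3.14, 3.14, 3.14].

INTERFACE

Orientations are given as a 3x3 rotation matrix whose columns are the frame's x, y, z axes.
In Python, from station import bot gives the robot as it stands.
- The arm moves only by the tool servo_tool, never from a script. Its argument "motion" is text: rows parted by semicolons, each of 4 numbers parted by spaces: the shift along the tool's x, y, z in m, then the turn about the tool's z in rad. A call has 1 to 10 rows; each row is the pose to reach, as a shift and turn from the pose commanded when the call began, along the tool's axes at that moment; what a row does not reach only later rows make up. A row lasts 1/10 s, in which the tool goes at most 50 mm and 8.59 degrees, less where a joint would pass 70% of its speed; a pose out of reach is approached as far as the arm can. A call with a gripper value outside its range is refused whole. "hand" is the opening, from -1 (shut) to 1 (fully open), set as the call begins (left out, the last holds). The fingers move at their own pace and stop on an object; "grip_force" is the grip in N (left out, the last holds). Time passes only in rows, so rows that repeat a pose let the fingers close. It gives the time, the measured TCP pose, the force, the opening and the grip force at its end, in the units of the state.
- bot.sense(): the state, without advancing time (a new reading comes with each control period).
- bot.snapshot(name): name is "scene" or "top" or "wrist"; returns a dict with "image" (420x560x3 uint8, red, green, blue), "fovy" (degrees; the focal length in pixels is half the picture's height over the tangent of half this angle, whatever the lens; pixels are square), "cx", "cy" (the principal point, pixels), "D" ([k1, k2, p1, p2, k3] as OpenCV has them; the pictures are not rectified), "camera_from_world" (4x4, takes a point from world to camera coordinates). Camera axes: x right, y down, z forward; pixel columns grow to the right and rows downward; lengths in mm; the calibration is good to about 2 mm. A picture is of the moment at which its call begins. There is no depth.
- bot.hand_in(): hands the job in; it is judged then, once.
The state is a dict: "time": time; "q": joint angles; "qvel": joint speeds; "joint_efforts": joint torques, N m; "ee_pos": TCP position; "tcp_rot": TCP orientation; "contact_force": force on the tool from outside, world axes, zero at the start; "ft_torque": the same for the moment, N m; "width": opening from 0.0 (shut) to 1.0 (fully open); "grasp_force": force on a finger pad.
Only numpy, scipy, OpenCV 4.12 (cv2) and the standard library are available. Lean on these libraries where they do the work, as an engineer would, in place of code of your own. Each camera call takes 0.05 s, during which the arm holds its last target. There are 200 camera calls.

## Working session

There is one attempt and no reset: what is moved stays moved. The work goes in short steps, Python scripts to look and compute and a tool call to move; the robot and the scene stay as the last step left them, time stands still between calls to the robot, and variables do not carry over. Pictures are saved under pics/ and viewed, at most 14 in all, crops included, and the job is handed in when it is done.

Besides the shell and the picture viewer there is one more tool, called by a JSON object that holds its "method" and its "body", one argument or row to a line. servo_tool: Moves the arm, as the interface text tells. Its arguments: {"type":"object","properties":{"motion":{"type":"string"},"hand":{"type":"number"},"grip_force":{"type":"number"}},"required":["motion"]}

```bash
ls; mkdir -p pics; cat > h.py <<'E'
import numpy as np, cv2
from station import bot
def snap(n):
    s=bot.snapshot(n); return s
def K(s):
    f=s["image"].shape[0]/2/np.tan(np.radians(s["fovy"])/2)
    return np.array([[f,0,s["cx"]],[0,f,s["cy"]],[0,0,1.]])
def toplane(s,uv,z):
    uv=np.array(uv,float).reshape(-1,1,2)
    n=cv2.undistortPoints(uv,K(s),np.array(s["D"],float)).reshape(-1,2)
    T=np.array(s["camera_from_world"]);R,t=T[:3,:3],T[:3,3]
    c=-R.T@t; d=np.c_[n,np.ones(len(n))]@R
    return c+d*((z-c[2])/d[:,2])[:,None]
def proj(s,P):
    T=np.array(s["camera_from_world"])
    r=cv2.Rodrigues(T[:3,:3])[0]
    return cv2.projectPoints(np.array(P,float).reshape(-1,1,3),r,T[:3,3],K(s),np.array(s["D"],float))[0].reshape(-1,2)
def save(s,name,crop=None,scale=1):
    im=s["image"][:,:,::-1]
    if crop: im=im[crop[1]:crop[3],crop[0]:crop[2]]
    cv2.imwrite("pics/"+name,cv2.resize(im,None,fx=scale,fy=scale,interpolation=cv2.INTER_CUBIC))
E
python3 - <<'E'
from h import *
for n in("scene","top"):
    s=snap(n); save(s,n+"0.png",scale=1.4); print(n,s["fovy"],s["D"],np.round(s["camera_from_world"],3).tolist())
st=bot.sense(); print({k:np.round(v,3).tolist() for k,v in st.items()})
E
```

```text
pics
scene 53.19409452119533 [-0.06174957  0.          0.          0.          0.        ] [[0.287, 0.958, 0.009, -62.571], [0.826, -0.243, -0.509, -423.452], [-0.485, 0.154, -0.861, 1680.185], [0.0, 0.0, 0.0, 1.0]]
top 51.50139048902013 [0.00816972 0.         0.         0.         0.        ] [[0.028, -1.0, -0.004, -132.326], [-0.99, -0.028, -0.136, 536.458], [0.136, 0.008, -0.991, 1142.426], [0.0, 0.0, 0.0, 1.0]]
{'time': 0.1, 'q': [1.001, 0.399, 0.045, 1.538, -0.019, 1.207, -0.051], 'qvel': [-0.0, -0.003, 0.0, -0.003, -0.001, -0.001, 0.001], 'joint_efforts': [0.003, -47.626, 1.37, -25.495, 0.012, 0.005, -0.0], 'ee_pos': [294.623, -578.824, 255.365], 'tcp_rot': [[0.891, 0.454, -0.001], [0.454, -0.891, 0.002], [-0.0, -0.002, -1.0]], 'contact_force': [-0.653, -0.13, -0.309], 'ft_torque': [-0.068, -0.028, -0.039], 'grasp_force': 0.0, 'width': 0.998}
```

View pics/scene0.png

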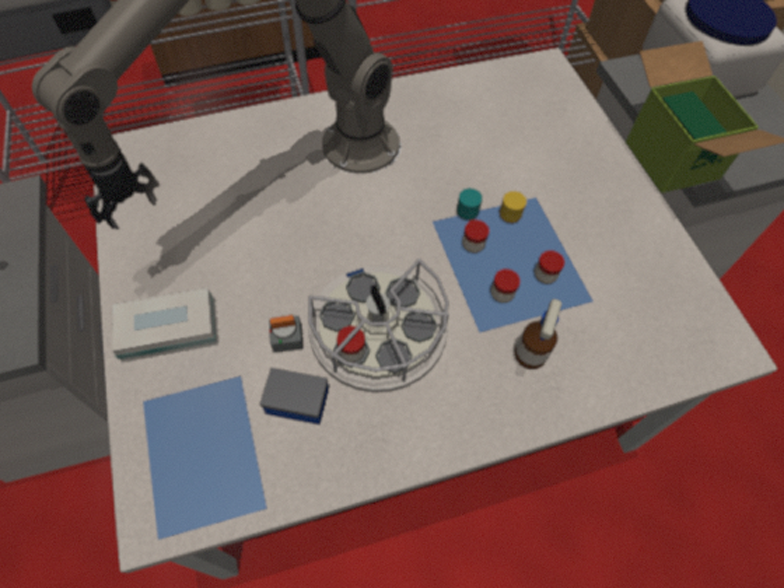

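View pics/top0.png

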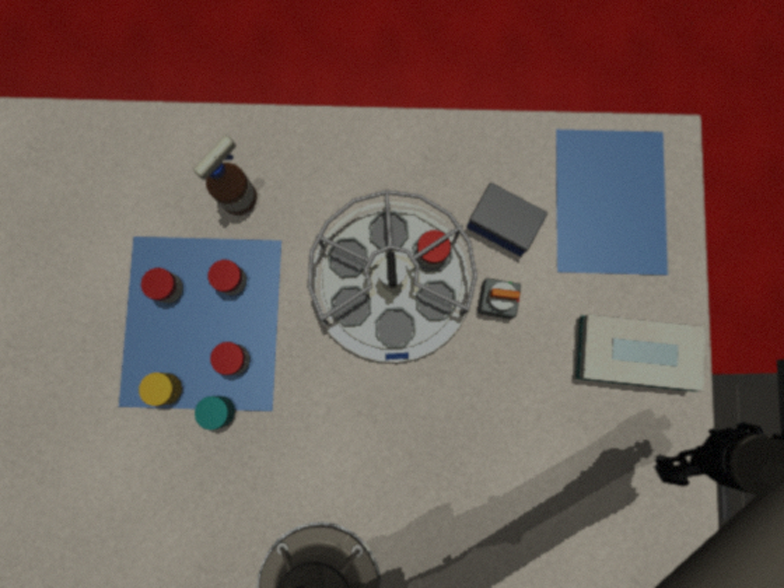

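Top view (px in the 1.4× picture): new red jars at (159,284), (225,276) and (228,358); one stock red lid at (434,246) in the carousel. The yellow (158,389) and turquoise (213,412) ones are decoys. The collar is at (500,297), the knob at (391,268), and the blue window bar at (397,356), next to an empty pocket.

```bash
cat >> h.py <<'E'
def blobs(m,amin=30):
    n,l,st,c=cv2.connectedComponentsWithStats(m.astype(np.uint8))
    return [(st[i,4],c[i],l==i) for i in range(1,n) if st[i,4]>=amin]
def hsv(s): return cv2.cvtColor(s["image"],cv2.COLOR_RGB2HSV).astype(int)
def lids(s):
    """red lid tops, world xy at z of lid top for bench jars"""
    h=hsv(s);m=((h[...,0]<6)|(h[...,0]>174))&(h[...,1]>150)&(h[...,2]>90)
    return [b for b in blobs(m,100) if b[0]<2500]
E
python3 - <<'E'
from h import *
S={n:snap(n) for n in("scene","top")}
for n,s in S.items():
    print(n)
    for a,c,m in lids(s):
        cnt=cv2.findContours(m.astype(np.uint8),0,2)[0][0]
        for z in (64,97):
            (cx,cy),r=cv2.minEnclosingCircle(toplane(s,cnt.reshape(-1,2),z)[:,:2].astype(np.float32)); print(a,np.round(c,1),z,np.round([cx,cy,r]), end=' | ')
        print()
    h=hsv(s)
    m=(h[...,0]>6)&(h[...,0]<20)&(h[...,1]>180)&(h[...,2]>100)
    for a,c,mm in blobs(m,15):
        ys,xs=np.nonzero(mm); P=toplane(s,np.c_[xs,ys],101)[:,:2]
        (q,w,an)=cv2.minAreaRect(P.astype(np.float32)); print("orange",a,c.round(1),np.round(q,1),np.round(w,1),round(an,1))
    m=(h[...,0]>100)&(h[...,0]<120)&(h[...,1]>120)
    for a,c,mm in blobs(m,15): print("blue",a,c.round(1),toplane(s,c,24)[0].round(1))
s=S["top"];h=hsv(s)
g=(h[...,1]<45)&(h[...,2]>60)&(h[...,2]<125)
g=cv2.morphologyEx(g.astype(np.uint8),cv2.MORPH_OPEN,np.ones((3,3)))
for a,c,mm in blobs(g,60):
    if 210<c[0]<345 and 130<c[1]<265: print("grey",a,c.round(1),toplane(s,c,33)[0].round(1))
m=(h[...,2]<45)
for a,c,mm in blobs(m,15):
    if 210<c[0]<345 and 130<c[1]<265: print("blk",a,c.round(1),toplane(s,c,152)[0].round(1))
save(s,"m0.png",(215,130,385,265),4.5)
E
```

```text
scene
2254 [314.   9.] 64 [-449.  491.  363.] | 2254 [314.   9.] 97 [-403.  469.  353.] | 
417 [334.2  18.4] 64 [-352.  478.  346.] | 417 [334.2  18.4] 97 [-309.  456.  336.] | 
400 [329.7  24.3] 64 [-310.  432.  299.] | 400 [329.7  24.3] 97 [-268.  411.  290.] | 
362 [333.2  28.7] 64 [-286.  438.  280.] | 362 [333.2  28.7] 97 [-244.  417.  272.] | 
455 [100.5  49.1] 64 [-453. -577.   98.] | 455 [100.5  49.1] 97 [-407. -569.   96.] | 
129 [301.6  39.8] 64 [-247.  270.   99.] | 129 [301.6  39.8] 97 [-206.  254.   96.] | 
125 [17.8 44.5] 64 [-587. -919.   78.] | 125 [17.8 44.5] 97 [-537. -902.   76.] | 
139 [302.1  45. ] 64 [-208.  262.   98.] | 139 [302.1  45. ] 97 [-168.  246.   95.] | 
271 [225.7  53. ] 64 [-249.  -65.   74.] | 271 [225.7  53. ] 97 [-209.  -71.   72.] | 
367 [139.3  59.8] 64 [-314. -401.  260.] | 367 [139.3  59.8] 97 [-272. -399.  252.] | 
536 [12.9 62.2] 64 [-462. -936.   98.] | 536 [12.9 62.2] 97 [-416. -918.   95.] | 
384 [139.4  65.2] 64 [-279. -414.  268.] | 384 [139.4  65.2] 97 [-238. -411.  261.] | 
108 [99.4 62.1] 64 [-347. -579.   68.] | 108 [99.4 62.1] 97 
[... 895 characters left out ...]
 [312.8 180.1] 97 [ 628. -202.   28.] | 
373 [159.6 196.4] 64 [573. 197.  29.] | 373 [159.6 196.4] 97 [568. 188.  29.] | 
364 [111.9 202.1] 64 [554. 323.  29.] | 364 [111.9 202.1] 97 [549. 310.  28.] | 
393 [161.6 255.5] 64 [417. 182.  29.] | 393 [161.6 255.5] 97 [416. 173.  28.] | 
orange 59 [361.  209.8] [ 546.8 -329.6] [44.1  9.3] 84.4
blue 36 [155.4 121.9] [792.3 234.5  24. ]
blue 59 [359.5 173.7] [ 658.9 -340.7   24. ]
blue 39 [282.7 253.9] [ 431.7 -134.2   24. ]
grey 4720 [276.4 189.4] [ 606.6 -112.    33. ]
grey 188 [276.6 207.9] [ 555.4 -114.    33. ]
grey 709 [281.8 234.4] [ 483.7 -130.1   33. ]
blk 110 [279.4 192.6] [ 575.7 -121.1  152. ]
blk 21 [307.6 191.1] [ 581.5 -190.3  152. ]
```

View pics/m0.png

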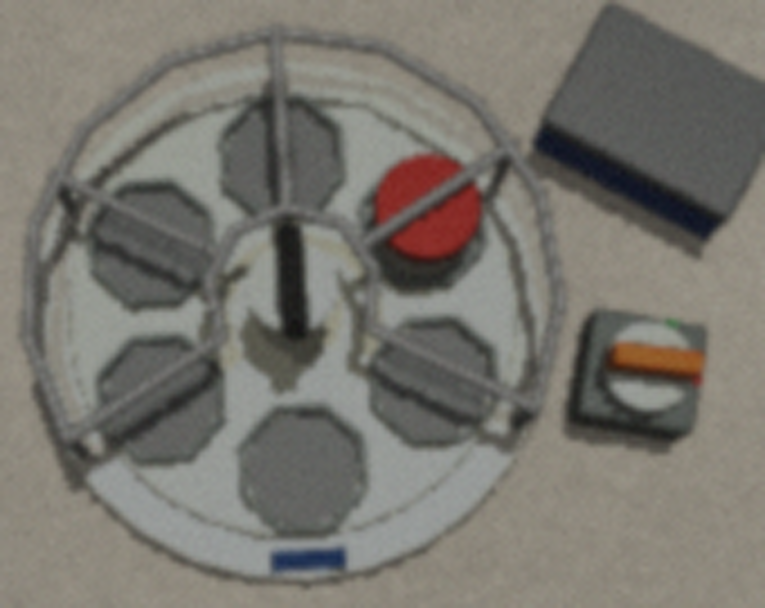

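The crop confirms that the window pocket (302,468 crop px) and its neighbours are empty and only one stock jar (428,205) is in. The collar bar is along world y with its pointer at red. Next I compute the machine axis.

```bash
python3 - <<'E'
from h import *
s=snap("top")
o=lambda p:np.array(p)/4.5+[215,130]-0.4
pk=o([(302,468),(433,382),(160,400),(153,243),(281,157)])
P=toplane(s,pk,37)[:,:2]; print(P.round(1))
from scipy.optimize import least_squares
ang=np.radians([180,240,120,60,0])
f=lambda p:(P-(p[:2]+95*np.c_[np.cos(ang+p[2]),np.sin(ang+p[2])])).ravel()
r=least_squares(f,[575,-120,0]); print("axis",r.x.round(3),r.fun.round(1))
ax=r.x
b=toplane(s,o((308,560)),24)[0]; print("bar dir",np.degrees(np.arctan2(*(ax[:2]-b[:2])[::-1])), "r",np.hypot(*(ax[:2]-b[:2])))
k=toplane(s,o([(288,228),(295,336)]),152)[:,:2]; print("knob ends",k.round(1),k.mean(0).round(1))
c=toplane(s,o([(613,357),(703,362)]),101)[:,:2]; print("collar",c.round(1),c.mean(0).round(1), np.hypot(*(c.mean(0)-ax[:2])))
ring=toplane(s,o([(652,367)]),69); print("ring",ring.round(1))
print("window",ax[:2]-95*np.array([np.cos(ax[2]),np.sin(ax[2])]))
g=s["image"]
sc=snap("scene"); print("scene check px", proj(sc,[[ax[0],ax[1],152],[551,-329,101]]).round(0))
save(sc,"m1.png",(185,180,335,280),5)
E
```

```text
[[ 485.4 -129.9]
 [ 539.4 -207.2]
 [ 524.   -43.5]
 [ 619.8  -35.7]
 [ 675.5 -111.9]]
axis [ 5.79786e+02 -1.21159e+02  9.20000e-02] [ 0.2 -0.  -0.6  0.3 -1.   0.   0.3 -0.9  1.1  0.6]
bar dir 5.33163267930012 r 149.12004030459724
knob ends [[ 606.6 -118.3]
 [ 546.9 -123.8]] [ 576.7 -121. ]
collar [[ 547.9 -304.7]
 [ 546.4 -355.8]] [ 547.1 -330.3] 211.6586039972082
ring [[ 547.5 -332.7   69. ]]
window [ 485.18506044 -129.85794689]
scene check px [[269. 210.]
 [201. 228.]]
```

View pics/m1.png

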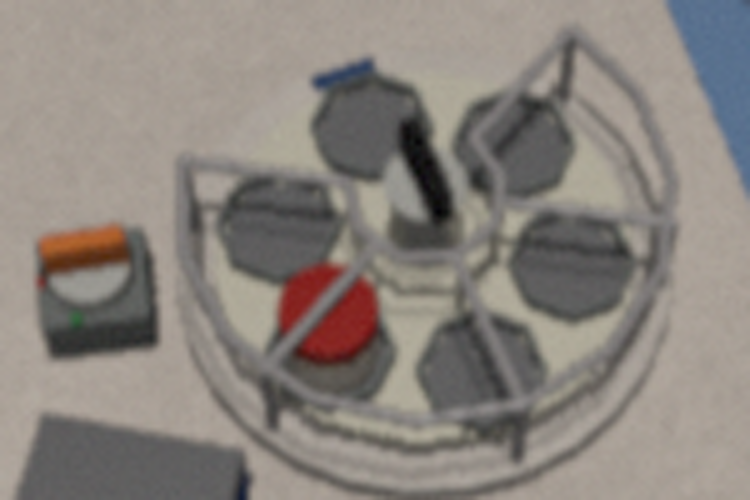

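The scene view agrees: collar bar at (83,247) crop px with its pointer at red and the green mark at (78,320), and the knob at (425,165). Moving above the collar.

{"method": "servo_tool", "body": {
  "motion": "0.02 -0.006 0.003 -0.06; 0.06 -0.019 0.01 -0.19; 0.104 -0.032 0.015 -0.32; 0.148 -0.046 0.02 -0.46; 0.192 -0.06 0.025 -0.6; 0.236 -0.074 0.03 -0.74; 0.28 -0.088 0.035 -0.88; 0.32 -0.1 0.035 -1.0; 0.34 -0.106 0.035 -1.07; 0.34 -0.106 0.035 -1.07",
  "hand": 1
}}

```text
time: 1.3
ee_pos: [553.7, -323.8, 221.2]
tcp_rot: [[0.018, 1.0, 0.002], [1.0, -0.018, 0.004], [0.004, 0.002, -1.0]]
contact_force: [0.7, 0.5, 0.1]
width: 1.004
grasp_force: 0.0
```

```bash
cat >> h.py <<'E'
def state():
    st=bot.sense(); R=np.array(st["tcp_rot"]); print("t",round(st["time"],2),"p",np.round(st["ee_pos"],1),"xyaw",round(np.degrees(np.arctan2(R[1,0],R[0,0])),2),"tilt",np.round(R[:2,2],3),"F",np.round(st["contact_force"],1),"M",np.round(st["ft_torque"],2),"w",round(st["width"],3),"g",st["grasp_force"],"q7",round(st["q"][6],2)); return st
def go(xy,yaw=None,z=None):
    "tool-frame shift (m) and turn to reach world xy/yaw(deg)/z(TCP)"
    st=bot.sense();p=np.array(st["ee_pos"]);R=np.array(st["tcp_rot"])
    t=np.array([xy[0],xy[1],p[2] if z is None else z]); d=R.T@(t-p)/1000
    y0=np.arctan2(R[1,0],R[0,0]); w=0 if yaw is None else -((np.radians(yaw)-y0+np.pi)%(2*np.pi)-np.pi)
    print("go",np.round(d,4),round(w,3))
E
python3 - <<'E'
from h import *
state()
s=snap("wrist");save(s,"w0.png",scale=1)
h=hsv(s);m=(h[...,0]>6)&(h[...,0]<20)&(h[...,1]>180)&(h[...,2]>100)
for a,c,mm in blobs(m,50):
    ys,xs=np.nonzero(mm); P=toplane(s,np.c_[xs,ys],101)[:,:2]
    print(a,c,[np.round(v,1) for v in cv2.minAreaRect(P.astype(np.float32))])
E
```

```text
t 1.3 p [ 553.7 -323.8  221.2] xyaw 88.95 tilt [0.002 0.004] F [0.7 0.5 0.1] M [-0.02  0.04  0.02] w 1.004 g 0.0 q7 0.35
311 [270.35691318 232.20257235] [array([ 547.9, -341.6]), array([22.2, 11.2]), np.float64(88.3)]
```

View pics/w0.png

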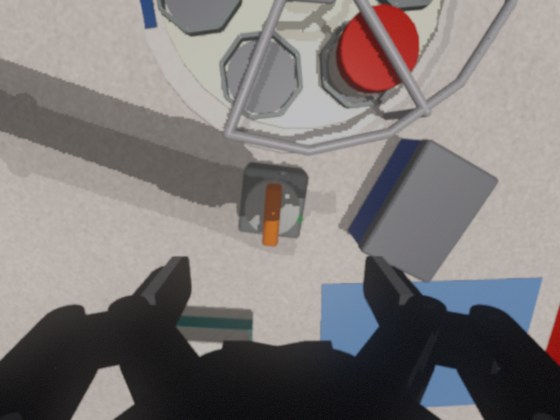

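The wrist view shows the orange bar from (274,183) to (271,246), half in shadow, with the pads either side of column 275.

```bash
python3 - <<'E'
from h import *
state()
s=snap("wrist");h=hsv(s)
m=(h[...,0]>4)&(h[...,0]<22)&(h[...,1]>150)&(h[...,2]>50)
for a,c,mm in blobs(m,200):
    ys,xs=np.nonzero(mm); P=toplane(s,np.c_[xs,ys],101)[:,:2]
    q=cv2.minAreaRect(P.astype(np.float32));print(a,c,[np.round(v,1) for v in q])
P=toplane(s,[(274,184),(271,246)],101); print(P.round(1),P.mean(0).round(1))
go((549,-330.5),88.5,98)
E
```

```text
t 1.35 p [ 551.5 -327.1  221.1] xyaw 88.64 tilt [0.    0.001] F [-0.8 -1.2  0.4] M [-0.03  0.01 -0.01] w 0.998 g 0.0 q7 0.35
822 [274.36618005 211.21776156] [array([ 548.9, -326.8]), array([53.4, 12.5]), np.float64(85.0)]
[[ 549.5 -302.8  101. ]
 [ 545.4 -358.   101. ]] [ 547.4 -330.4  101. ]
go [-0.001  -0.0008  0.1231] -0.002
```

{"method": "servo_tool", "body": {
  "motion": "-0.001 0.0 0.02 0; -0.002 0.0 0.04 0; -0.003 0.0 0.06 0; -0.003 0.0 0.06 0; -0.003 0.0 0.06 0; -0.003 0 0.06 0"
}}

```text
time: 2.0
ee_pos: [550.0, -334.5, 162.8]
tcp_rot: [[0.031, 1.0, 0.002], [1.0, -0.031, -0.001], [-0.001, 0.002, -1.0]]
contact_force: [0.1, 0.3, 0.4]
width: 1.0
grasp_force: 0.0
```

```bash
python3 - <<'E'
from h import *
state()
s=snap("wrist");h=hsv(s);save(s,"w1.png")
m=(h[...,0]>4)&(h[...,0]<22)&(h[...,1]>150)&(h[...,2]>45)
for a,c,mm in blobs(m,200):
    ys,xs=np.nonzero(mm); P=toplane(s,np.c_[xs,ys],101)[:,:2]
    q=cv2.minAreaRect(P.astype(np.float32));print(a,c,[np.round(v,1) for v in q], ys.min(),ys.max())
E
```

```text
t 2.0 p [ 550.  -334.5  162.8] xyaw 88.22 tilt [ 0.002 -0.001] F [0.1 0.3 0.4] M [-0.01 -0.   -0.  ] w 1.0 g 0.0 q7 0.34
1406 [275.77098151 221.36842105] [array([ 549.1, -326.4]), array([54.2, 12.8]), np.float64(83.5)] 184 263
```

View pics/w1.png

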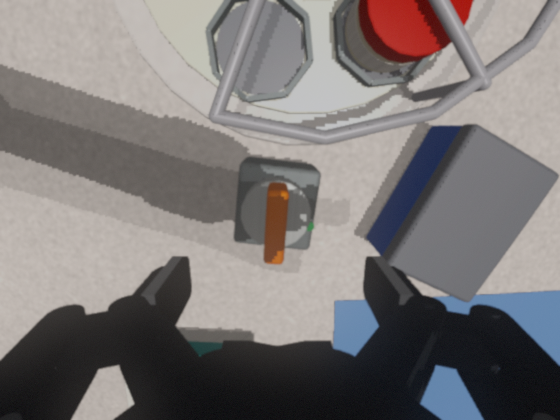

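The wrist view shows the bar (277,183)–(274,263) centred between the pads, clear of the tip box and glove box. Descending to grip.

{"method": "servo_tool", "body": {
  "motion": "0.003 -0.0005 0.02 0.02; 0.006 -0.001 0.045 0.04; 0.006 -0.001 0.06 0.04; 0.006 -0.001 0.065 0.04; 0.006 -0.001 0.065 0.04; 0.006 -0.001 0.065 0.04"
}}

```text
time: 2.65
ee_pos: [549.7, -328.2, 97.5]
tcp_rot: [[0.07, 0.998, 0.002], [0.998, -0.07, -0.001], [-0.001, 0.002, -1.0]]
contact_force: [0.4, 0.5, 0.6]
width: 1.0
grasp_force: 0.0
```

{"method": "servo_tool", "body": {
  "motion": "0 0 0 0; 0 0 0 0; 0 0 0 0; 0 0 0 0; 0 0 0 0; 0 0 0 0; 0 0 0 0; 0 0 0 0",
  "hand": -1,
  "grip_force": 30
}}

```text
time: 3.45
ee_pos: [549.4, -327.6, 96.6]
tcp_rot: [[0.07, 0.998, 0.001], [0.998, -0.07, -0.0], [-0.0, 0.001, -1.0]]
contact_force: [1.1, 1.0, 0.3]
width: 0.16
grasp_force: 33.3
```

```bash
python3 -c "
from h import *
state()"
```

```text
t 3.45 p [ 549.4 -327.6   96.6] xyaw 86.0 tilt [ 0.001 -0.   ] F [1.1 1.  0.3] M [-0.   -0.22  0.01] w 0.16 g 33.28708469867706 q7 0.27
```

{"method": "servo_tool", "body": {
  "motion": "0 0 0 -0.1; 0 0 0 -0.24; 0 0 0 -0.38; 0 0 0 -0.52; 0 0 0 -0.66; 0 0 0 -0.8; 0 0 0 -0.94; 0 0 0 -1.06; 0 0 0 -1.16; 0 0 0 -1.22"
}}

```text
time: 4.45
ee_pos: [548.0, -328.8, 96.7]
tcp_rot: [[-0.911, 0.412, -0.001], [0.412, 0.911, 0.0], [0.001, -0.0, -1.0]]
contact_force: [-0.6, -0.2, 4.6]
width: 0.158
grasp_force: 84.7
```

{"method": "servo_tool", "body": {
  "motion": "0 0 0 0; 0 0 0 0; 0 0 0 0"
}}

```text
time: 4.75
ee_pos: [548.0, -328.8, 96.7]
tcp_rot: [[-0.911, 0.413, -0.001], [0.413, 0.911, -0.001], [0.001, -0.001, -1.0]]
contact_force: [-3.3, -0.3, 5.2]
width: 0.159
grasp_force: 83.7
```

```bash
python3 -c "
from h import *
state()"
```

```text
t 4.75 p [ 548.  -328.8   96.7] xyaw 155.62 tilt [-0.001 -0.001] F [-3.3 -0.3  5.2] M [-0.22  0.5  -1.56] w 0.159 g 83.6576365493238 q7 1.34
```

The collar is at its stop (1.2 rad, 1.5 N m reaction). Opening partially and lifting.

{"method": "servo_tool", "body": {
  "motion": "0 0 0 -0.01; 0 0 0 0.02; 0 0 0 0.02; 0 0 0 0.02; 0 0 -0.03 0.02; 0 0 -0.07 0.02; 0 0 -0.11 0.02; 0 0 -0.13 0.02; 0 0 -0.13 0.02; 0 0 -0.13 0.02",
  "hand": -0.3
}}

```text
time: 5.75
ee_pos: [548.8, -327.3, 226.1]
tcp_rot: [[-0.905, 0.426, -0.0], [0.426, 0.905, -0.0], [0.0, -0.0, -1.0]]
contact_force: [0.7, 0.2, 0.2]
width: 0.355
grasp_force: 0.0
```

```bash
python3 - <<'E'
from h import *
state()
s=snap("wrist");h=hsv(s);save(s,"w2.png",(150,50,450,300),2)
m=(h[...,0]>4)&(h[...,0]<22)&(h[...,1]>150)&(h[...,2]>45)
for a,c,mm in blobs(m,200):
    ys,xs=np.nonzero(mm); P=toplane(s,np.c_[xs,ys],101)[:,:2]
    q=cv2.minAreaRect(P.astype(np.float32));print(a,c,[np.round(v,1) for v in q], ys.min(),ys.max())
go((419,182.5),5,222)
E
```

```text
t 5.75 p [ 548.8 -327.3  226.1] xyaw 154.79 tilt [-0. -0.] F [0.7 0.2 0.2] M [-0.04 -0.01  0.02] w 0.355 g 0.0 q7 1.4
763 [274.95412844 208.53079948] [array([ 546.8, -328.1]), array([11.8, 52.8]), np.float64(60.0)] 179 237
go [0.334  0.4061 0.0036] 2.614
```

View pics/w2.png

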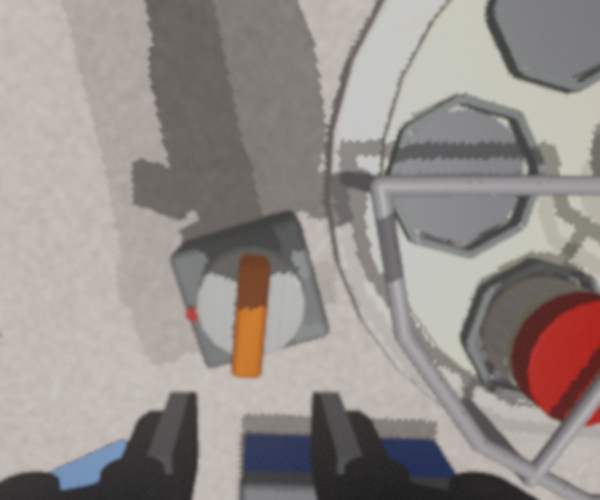

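The collar bar has turned to the green side: the red mark is bare at (190,313) crop px. Moving to jar A.

{"method": "servo_tool", "body": {
  "motion": "0.015 0.018 0 0.1; 0.043 0.053 0 0.24; 0.074 0.09 0 0.38; 0.105 0.128 0 0.52; 0.136 0.166 0 0.66; 0.168 0.204 0 0.8; 0.2 0.242 0 0.94; 0.231 0.28 0 1.08; 0.262 0.318 0 1.22; 0.293 0.356 0.0 1.36",
  "hand": 1
}}

```text
time: 6.8
ee_pos: [438.4, 104.7, 224.8]
tcp_rot: [[0.198, 0.98, -0.003], [0.98, -0.198, -0.001], [-0.001, -0.002, -1.0]]
contact_force: [1.5, -0.2, -0.0]
width: 0.998
grasp_force: 0.0
```

```bash
python3 - <<'E'
from h import *
state(); go((419,182.5),5,222)
E
```

```text
t 6.8 p [438.4 104.7 224.8] xyaw 78.58 tilt [-0.003 -0.001] F [ 1.5 -0.2 -0. ] M [ 0.05 -0.04  0.01] w 0.998 g 0.0 q7 -0.6
go [ 0.0724 -0.0344  0.0028] 1.284
```

{"method": "servo_tool", "body": {
  "motion": "0.02 -0.01 0 0.12; 0.04 -0.02 0 0.26; 0.057 -0.03 0 0.4; 0.057 -0.03 0 0.55; 0.057 -0.03 0 0.7; 0.057 -0.03 0 0.85; 0.057 -0.03 0 1.0; 0.057 -0.03 0 1.14; 0.057 -0.03 0 1.25; 0.057 -0.03 0 1.25"
}}

```text
time: 7.8
ee_pos: [420.8, 164.6, 224.8]
tcp_rot: [[0.992, 0.126, -0.003], [0.126, -0.992, -0.001], [-0.003, 0.001, -1.0]]
contact_force: [0.0, 0.4, 0.1]
width: 0.998
grasp_force: 0.0
```

```bash
cat >> h.py <<'E'
def jars(s):
    for a,c,m in lids(s):
        m=cv2.morphologyEx(m.astype(np.uint8),cv2.MORPH_CLOSE,np.ones((9,9)))
        cnt=cv2.findContours(m,0,2)[0][0]
        (x,y),r=cv2.minEnclosingCircle(toplane(s,cv2.convexHull(cnt).reshape(-1,2),64)[:,:2].astype(np.float32))
        if r<45 and r>20 and x>0: print(a,c.round(),np.round([x,y,r],1))
E
python3 - <<'E'
from h import *
state()
for n in("top","scene"): print(n); jars(snap(n))
s=snap("wrist"); print("w"); jars(s); save(s,"w3.png")
E
```

```text
t 7.8 p [420.8 164.6 224.8] xyaw 7.26 tilt [-0.003 -0.001] F [0.  0.4 0.1] M [-0.01  0.03 -0.03] w 0.998 g 0.0 q7 -1.98
top
125 [306. 170.] [ 648.9 -194.4   27.4]
176 [313. 180.] [ 634.1 -204.    29.2]
372 [160. 196.] [573.3 197.1  29.4]
336 [113. 201.] [554.5 322.7  29.4]
scene
137 [341. 165.] [423.3 183.6  29.2]
190 [394. 187.] [560.1 323.3  29. ]
208 [362. 200.] [578.7 197.6  29.3]
130 [253. 245.] [ 627.  -190.3   29. ]
w
2086 [258. 192.] [418.6 183.8  30.1]
```

View pics/w3.png

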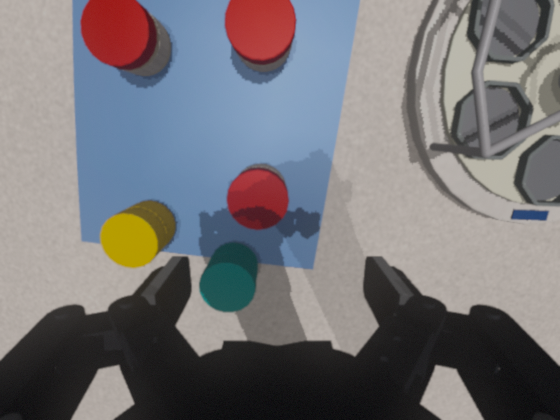

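The wrist view shows red jar A at (258,198), turquoise behind it at (228,283), yellow at (130,240), and jars B (118,32) and C (260,25) further off. Jar A is a plain red lid, and it matches in three views.

{"method": "servo_tool", "body": {
  "motion": "0 -0.01 0.02 0; 0 -0.019 0.05 0; 0 -0.019 0.08 0; 0 -0.019 0.08 0; 0 -0.019 0.08 0; 0 -0.019 0.08 0"
}}

```text
time: 8.55
ee_pos: [420.5, 184.3, 147.7]
tcp_rot: [[0.992, 0.126, 0.002], [0.126, -0.992, 0.001], [0.002, -0.0, -1.0]]
contact_force: [0.7, -0.2, -0.1]
width: 1.001
grasp_force: 0.0
```

```bash
python3 - <<'E'
from h import *
state()
s=snap("wrist"); jars(s); go((418.8,183.7),5,58)
E
```

```text
t 8.55 p [420.5 184.3 147.7] xyaw 7.22 tilt [0.002 0.001] F [ 0.7 -0.2 -0.1] M [-0.01 -0.05 -0.  ] w 1.001 g 0.0 q7 -2.12
go [-0.0021  0.0004  0.0898] 0.039
```

{"method": "servo_tool", "body": {
  "motion": "-0.001 0 0.02 0.02; -0.002 0 0.055 0.04; -0.002 0 0.08 0.04; -0.002 0 0.089 0.04; -0.002 0 0.089 0.04; -0.002 0 0.089 0.04"
}}

```text
time: 9.2
ee_pos: [418.6, 184.3, 58.6]
tcp_rot: [[0.996, 0.086, 0.002], [0.086, -0.996, 0.001], [0.003, -0.001, -1.0]]
contact_force: [-0.5, 0.9, 0.2]
width: 1.002
grasp_force: 0.0
```

{"method": "servo_tool", "body": {
  "motion": "0 0 0 0; 0 0 0 0; 0 0 0 0; 0 0 0 0; 0 0 0 0; 0 0 0 0",
  "hand": -1,
  "grip_force": 40
}}

```text
time: 9.8
ee_pos: [418.5, 184.0, 58.7]
tcp_rot: [[0.996, 0.086, 0.002], [0.086, -0.996, 0.0], [0.002, 0.0, -1.0]]
contact_force: [-1.2, -1.0, 7.1]
width: 0.715
grasp_force: 42.1
```

{"method": "servo_tool", "body": {
  "motion": "0 0 -0.02 0; 0 0 -0.05 0; 0 0 -0.09 0; 0 0 -0.12 0; 0 0 -0.14 0; 0 0 -0.15 0; 0 0 -0.15 0"
}}

```text
time: 10.5
ee_pos: [418.1, 183.9, 208.4]
tcp_rot: [[0.996, 0.086, 0.003], [0.086, -0.996, 0.0], [0.003, -0.0, -1.0]]
contact_force: [0.0, -0.4, -1.5]
width: 0.712
grasp_force: 44.5
```

```bash
python3 - <<'E'
from h import *
state(); W=(484,-129.8); go(W,5,208)
E
```

```text
t 10.5 p [418.1 183.9 208.4] xyaw 4.92 tilt [0.003 0.   ] F [ 0.  -0.4 -1.5] M [-0.01  0.02  0.07] w 0.712 g 44.4707465171814 q7 -2.09
go [0.0388 0.3182 0.0005] -0.001
```

{"method": "servo_tool", "body": {
  "motion": "0.002 0.02 0 0; 0.006 0.055 0 0; 0.011 0.095 0 0; 0.016 0.135 0 0; 0.021 0.175 0 0; 0.026 0.215 0 0; 0.031 0.255 0 0; 0.036 0.29 0 0; 0.038 0.312 0 0; 0.039 0.318 0 0"
}}

```text
time: 11.5
ee_pos: [482.5, -132.8, 205.3]
tcp_rot: [[0.997, 0.081, -0.003], [0.081, -0.997, -0.0], [-0.003, -0.0, -1.0]]
contact_force: [-0.0, 0.3, -2.4]
width: 0.71
grasp_force: 44.5
```

{"method": "servo_tool", "body": {
  "motion": "0 0 0.02 0; 0 0 0.04 0; 0 0 0.04 0; 0 0 0.04 0"
}}

```text
time: 11.9
ee_pos: [483.1, -128.6, 166.7]
tcp_rot: [[0.996, 0.088, -0.002], [0.088, -0.996, 0.001], [-0.002, -0.001, -1.0]]
contact_force: [0.1, -0.0, -1.1]
width: 0.714
grasp_force: 44.5
```

```bash
python3 - <<'E'
from h import *
state(); W=(484,-129.8); go(W,5,97)
s=snap("wrist"); save(s,"w4.png"); s2=snap("scene"); save(s2,"s4.png",(185,150,335,280),4)
E
```

```text
t 11.9 p [ 483.1 -128.6  166.7] xyaw 5.03 tilt [-0.002  0.001] F [ 0.1 -0.  -1.1] M [ 0.04 -0.04 -0.03] w 0.714 g 44.51946258544922 q7 -1.42
go [0.0009 0.0014 0.0697] 0.0
```

View pics/w4.png

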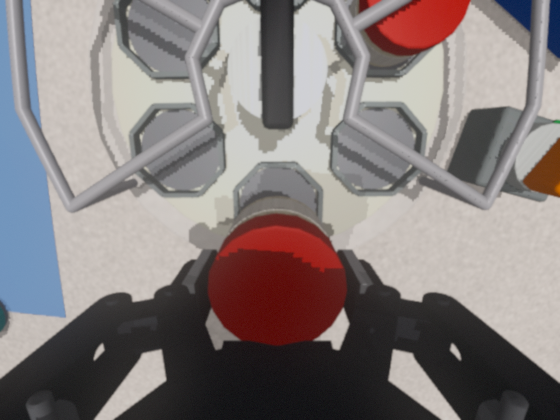

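```bash
python3 - <<'E'
from h import *
s=snap("wrist")
print(toplane(s,[(178,150),(378,148)],37).round(1)); print("far edge",toplane(s,[(277,164)],45).round(1))
a=0.092;ax=np.array([578.5,-121])
for d in(120,240): print(ax+95*np.array([np.cos(a+np.radians(d)),np.sin(a+np.radians(d))]))
E
```

```text
[[ 527.6  -41.4   37. ]
 [ 544.  -209.3   37. ]]
far edge [[ 523.9 -125.5   45. ]]
[523.64248913 -43.43935598]
[ 538.75926738 -207.28832001]
```

Wrist view: the jar is held and symmetric above the window pocket (277,190), with the guard's ends at (72,205) and (487,203) clear. Lowering.

{"method": "servo_tool", "body": {
  "motion": "0.0015 0.0005 0.01 0; 0.003 0.001 0.03 0; 0.003 0.001 0.05 0; 0.003 0.001 0.06 0; 0.003 0.001 0.066 0; 0.003 0.001 0.066 0; 0.003 0.001 0.066 0"
}}

```text
time: 12.75
ee_pos: [487.3, -130.6, 101.9]
tcp_rot: [[0.996, 0.086, 0.001], [0.086, -0.996, -0.0], [0.001, 0.0, -1.0]]
contact_force: [-0.3, -0.5, -1.8]
width: 0.711
grasp_force: 44.5
```

{"method": "servo_tool", "body": {
  "motion": "0 0 0.003 0; 0 0 0.006 0; 0 0 0.009 0; 0 0 0.009 0"
}}

```text
time: 13.15
ee_pos: [486.5, -130.5, 92.0]
tcp_rot: [[0.996, 0.086, -0.001], [0.086, -0.996, 0.0], [-0.001, -0.0, -1.0]]
contact_force: [0.5, 0.6, -1.6]
width: 0.708
grasp_force: 44.5
```

```bash
python3 - <<'E'
from h import *
state()
E
```

```text
t 13.15 p [ 486.5 -130.5   92. ] xyaw 4.94 tilt [-0.001  0.   ] F [ 0.5  0.6 -1.6] M [ 0.01  0.05 -0.  ] w 0.708 g 44.52989995479584 q7 -1.47
```

{"method": "servo_tool", "body": {
  "motion": "0 0 0.001 0; 0 0 0.002 0; 0 0 0.002 0"
}}

```text
time: 13.45
ee_pos: [486.6, -130.5, 91.7]
tcp_rot: [[0.996, 0.086, -0.001], [0.086, -0.996, -0.001], [-0.001, 0.001, -1.0]]
contact_force: [-4.9, 0.4, 9.9]
width: 0.71
grasp_force: 46.0
```

{"method": "servo_tool", "body": {
  "motion": "0 0 0 0; 0 0 0 0; 0 0 0 0; 0 0 0 0; 0 0 -0.02 0; 0 0 -0.05 0; 0 0 -0.09 0; 0 0 -0.11 0; 0 0 -0.12 0; 0 0 -0.12 0",
  "hand": 1
}}

```text
time: 14.45
ee_pos: [487.4, -130.7, 211.2]
tcp_rot: [[0.996, 0.086, 0.002], [0.086, -0.996, -0.001], [0.002, 0.001, -1.0]]
contact_force: [0.1, -0.2, 0.1]
width: 1.004
grasp_force: 0.0
```

```bash
python3 - <<'E'
from h import *
state(); s=snap("wrist"); save(s,"w5.png"); go((580,-121.2),5,200); 
E
```

```text
t 14.45 p [ 487.4 -130.7  211.2] xyaw 4.93 tilt [ 0.002 -0.001] F [ 0.1 -0.2  0.1] M [-0.01  0.01 -0.04] w 1.004 g 0.0 q7 -1.39
go [ 0.094  -0.0013  0.0099] -0.001
```

View pics/w5.png

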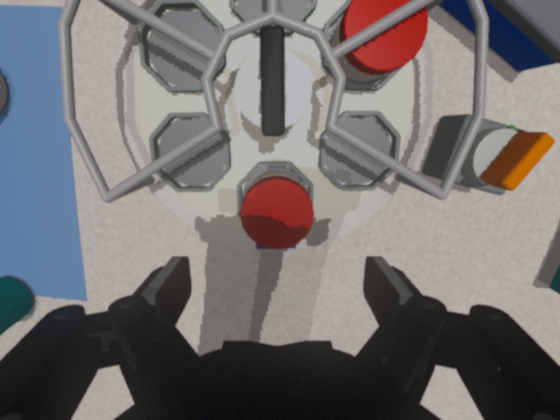

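The jar stands in the window pocket (277,212). The knob bar runs (272,25)–(273,135) and is parallel to the tool x axis to within 1°.

```bash
python3 - <<'E'
from h import *
s=snap("wrist"); m=hsv(s)[...,2]<40
for a,c,mm in blobs(m,300):
    if c[1]<150 and 240<c[0]<300:
        ys,xs=np.nonzero(mm); 
        P=toplane(s,np.c_[xs,ys],152)[:,:2]; q=cv2.minAreaRect(P.astype(np.float32)); print(a,c.round(),[np.round(v,1) for v in q])
jars(s)
E
```

```text
1135 [366.  12.] [ 648.7 -196.7   27.2]
```

```bash
python3 - <<'E'
from h import *
s=snap("wrist"); P=toplane(s,[(272,28),(273,131),(265,80),(285,80)],152); print(P.round(1),P[:2].mean(0).round(1))
state()
E
```

```text
[[ 605.8 -117.   152. ]
 [ 552.  -122.1  152. ]
 [ 579.2 -115.3  152. ]
 [ 580.2 -126.4  152. ]] [ 578.9 -119.5  152. ]
t 14.6 p [ 485.7 -130.4  208.7] xyaw 4.94 tilt [-0.003  0.001] F [-0.8 -0.1 -0.3] M [ 0.01 -0.04 -0.07] w 1.001 g 0.0 q7 -1.39
```

{"method": "servo_tool", "body": {
  "motion": "0.02 0 0 0; 0.05 -0.001 0 0; 0.08 -0.001 0 0; 0.094 -0.001 0.01 0; 0.094 -0.001 0.03 0; 0.094 -0.001 0.05 0; 0.094 -0.001 0.066 0; 0.094 -0.001 0.066 0; 0.094 -0.001 0.066 0; 0.094 -0.001 0.066 0",
  "hand": 0
}}

```text
time: 15.6
ee_pos: [580.7, -121.4, 144.8]
tcp_rot: [[0.996, 0.086, 0.001], [0.086, -0.996, -0.0], [0.001, 0.0, -1.0]]
contact_force: [-0.2, 0.4, 0.8]
width: 0.5
grasp_force: 0.0
```

```bash
python3 - <<'E'
from h import *
state(); go((579.7,-120.9),5,142)
E
```

```text
t 15.6 p [ 580.7 -121.4  144.8] xyaw 4.94 tilt [ 0.001 -0.   ] F [-0.2  0.4  0.8] M [ 0.01  0.02 -0.05] w 0.5 g 0.0 q7 -1.51
go [-0.001  -0.0006  0.0028] -0.001
```

{"method": "servo_tool", "body": {
  "motion": "-0.001 0 0.002 0; -0.001 0 0.002 0; -0.001 0 0.002 0; -0.001 0 0.002 0; -0.001 0 0.002 0; -0.001 0 0.002 0",
  "hand": -1,
  "grip_force": 30
}}

```text
time: 16.2
ee_pos: [579.8, -120.2, 143.5]
tcp_rot: [[0.996, 0.087, 0.001], [0.087, -0.996, 0.001], [0.001, -0.001, -1.0]]
contact_force: [-1.2, 3.3, 5.5]
width: 0.157
grasp_force: 31.3
```

```bash
python3 - <<'E'
from h import *
state()
E
```

```text
t 16.2 p [ 579.8 -120.2  143.5] xyaw 5.02 tilt [0.001 0.001] F [-1.2  3.3  5.5] M [0.6  0.33 0.08] w 0.157 g 31.271203475771472 q7 -1.51
```

{"method": "servo_tool", "body": {
  "motion": "0 0 0 -0.06; 0 0 0 -0.15; 0 0 0 -0.26; 0 0 0 -0.38; 0 0 0 -0.5; 0 0 0 -0.62; 0 0 0 -0.74; 0 0 0 -0.86; 0 0 0 -0.97; 0 0 0 -1.05"
}}

```text
time: 17.2
ee_pos: [580.5, -121.0, 143.5]
tcp_rot: [[0.417, 0.909, 0.003], [0.909, -0.417, 0.0], [0.001, 0.003, -1.0]]
contact_force: [0.8, 3.1, 4.8]
width: 0.162
grasp_force: 31.3
```

{"method": "servo_tool", "body": {
  "motion": "0 0 0 0; 0 0 0 0; 0 0 0 0"
}}

```text
time: 17.5
ee_pos: [580.5, -121.1, 143.5]
tcp_rot: [[0.421, 0.907, 0.003], [0.907, -0.421, 0.0], [0.001, 0.002, -1.0]]
contact_force: [0.8, 1.6, 5.3]
width: 0.158
grasp_force: 31.4
```

```bash
python3 - <<'E'
from h import *
state()
E
```

```text
t 17.5 p [ 580.5 -121.1  143.5] xyaw 65.1 tilt [0.003 0.   ] F [0.8 1.6 5.3] M [0.52 0.07 0.11] w 0.158 g 31.418041940778494 q7 -0.56
```

{"method": "servo_tool", "body": {
  "motion": "0 0 0 0; 0 0 0 0; 0 0 0 0; 0 0 -0.02 0; 0 0 -0.05 0; 0 0 -0.08 0; 0 0 -0.08 0",
  "hand": 0.2
}}

```text
time: 18.2
ee_pos: [581.7, -121.8, 226.3]
tcp_rot: [[0.422, 0.907, 0.007], [0.907, -0.422, -0.002], [0.001, 0.007, -1.0]]
contact_force: [-0.1, 0.0, 0.2]
width: 0.603
grasp_force: 0.0
```

```bash
python3 - <<'E'
from h import *
state(); 
s=snap("top");jars(s); s=snap("scene");jars(s); go((576,197.5),5,225)
E
```

```text
t 18.2 p [ 581.7 -121.8  226.3] xyaw 65.07 tilt [ 0.007 -0.002] F [-0.1  0.   0.2] M [ 0.05 -0.02 -0.01] w 0.603 g 0.0 q7 -0.51
373 [160. 196.] [573.3 197.   29.4]
376 [112. 202.] [554.1 322.6  29.4]
107 [318. 206.] [ 559.  -223.8   22.5]
189 [394. 186.] [560.1 323.3  29. ]
208 [362. 200.] [578.7 197.6  29.3]
142 [239. 220.] [ 533.3 -205.3   28.4]
127 [277. 248.] [ 663.8 -113.2   29.6]
go [ 0.2882 -0.1374 -0.0028] 1.049
```

{"method": "servo_tool", "body": {
  "motion": "0.015 -0.007 0 0.06; 0.045 -0.021 0 0.18; 0.08 -0.038 0 0.3; 0.115 -0.055 0 0.42; 0.15 -0.071 0 0.54; 0.185 -0.088 0 0.66; 0.22 -0.105 0 0.78; 0.255 -0.121 0 0.9; 0.28 -0.133 0 1.02; 0.288 -0.137 0 1.05",
  "hand": 1
}}

```text
time: 19.3
ee_pos: [574.1, 201.7, 220.4]
tcp_rot: [[0.996, 0.089, -0.003], [0.089, -0.996, 0.001], [-0.003, -0.001, -1.0]]
contact_force: [-0.2, -0.4, 0.6]
width: 1.001
grasp_force: 0.0
```

{"method": "servo_tool", "body": {
  "motion": "0 0 0 0; 0 0 0 0; 0 0 0 0"
}}

```text
time: 19.6
ee_pos: [576.3, 195.4, 221.4]
tcp_rot: [[0.996, 0.084, -0.001], [0.084, -0.996, -0.002], [-0.001, 0.001, -1.0]]
contact_force: [-0.5, 0.5, -0.4]
width: 1.001
grasp_force: 0.0
```

```bash
python3 - <<'E'
from h import *
state(); s=snap("wrist");jars(s); go((576,197.5),5,58)
E
```

```text
t 19.6 p [576.3 195.4 221.4] xyaw 4.83 tilt [-0.001 -0.002] F [-0.5  0.5 -0.4] M [-0.06 -0.03  0.03] w 1.001 g 0.0 q7 -2.07
2246 [274. 195.] [575.6 199.4  30. ]
go [-1.000e-04 -2.300e-03  1.636e-01] -0.003
```

{"method": "servo_tool", "body": {
  "motion": "0 -0.002 0.03 0; 0 -0.003 0.07 0; 0 -0.003 0.11 0; 0 -0.003 0.145 0; 0 -0.003 0.162 0; 0 -0.003 0.162 0; 0 -0.003 0.162 0"
}}

```text
time: 20.35
ee_pos: [577.1, 200.5, 61.4]
tcp_rot: [[0.996, 0.085, 0.002], [0.085, -0.996, 0.001], [0.002, -0.001, -1.0]]
contact_force: [0.1, 0.6, 1.1]
width: 0.998
grasp_force: 0.0
```

{"method": "servo_tool", "body": {
  "motion": "0 0 0 0; 0 0 0 0; 0 0 0 0; 0 0 0 0; 0 0 0 0; 0 0 0 0",
  "hand": -1,
  "grip_force": 40
}}

```text
time: 20.95
ee_pos: [577.7, 200.9, 62.7]
tcp_rot: [[0.996, 0.086, 0.004], [0.086, -0.996, 0.001], [0.004, -0.0, -1.0]]
contact_force: [-0.9, -0.1, 6.4]
width: 0.715
grasp_force: 43.9
```

{"method": "servo_tool", "body": {
  "motion": "0 0 -0.02 0; 0 0 -0.05 0; 0 0 -0.09 0; 0 0 -0.12 0; 0 0 -0.14 0; 0 0 -0.15 0; 0 0 -0.15 0"
}}

```text
time: 21.65
ee_pos: [576.6, 200.7, 211.8]
tcp_rot: [[0.996, 0.086, 0.003], [0.086, -0.996, 0.001], [0.003, -0.0, -1.0]]
contact_force: [-0.1, 0.7, -2.3]
width: 0.711
grasp_force: 44.1
```

```bash
python3 - <<'E'
from h import *
state(); go((440,0),5,210);go((486.3,-130.2),5,170)
E
```

```text
t 21.65 p [576.6 200.7 211.8] xyaw 4.94 tilt [0.003 0.001] F [-0.1  0.7 -2.3] M [ 0.03 -0.04  0.01] w 0.711 g 44.09523904323578 q7 -2.08
go [-0.1534  0.1882  0.0012] -0.001
go [-0.1186  0.3219  0.0413] -0.001
```

{"method": "servo_tool", "body": {
  "motion": "-0.01 0.02 0 0; -0.025 0.055 0 0; -0.042 0.095 0 0; -0.058 0.135 0 0; -0.074 0.175 0 0; -0.088 0.215 0 0; -0.1 0.255 0 0; -0.111 0.29 0 0; -0.116 0.314 0 0; -0.118 0.322 0 0"
}}

```text
time: 22.65
ee_pos: [484.3, -133.9, 208.7]
tcp_rot: [[0.997, 0.081, -0.003], [0.081, -0.997, -0.001], [-0.003, 0.0, -1.0]]
contact_force: [1.5, -0.1, -0.9]
width: 0.713
grasp_force: 44.2
```

{"method": "servo_tool", "body": {
  "motion": "0 0 0.02 0; 0 0 0.04 0; 0 0 0.04 0; 0 0 0.04 0; 0 0 0.04 0"
}}

```text
time: 23.15
ee_pos: [487.0, -129.9, 171.0]
tcp_rot: [[0.996, 0.087, 0.001], [0.087, -0.996, -0.0], [0.001, 0.0, -1.0]]
contact_force: [0.5, -0.6, -0.8]
width: 0.708
grasp_force: 44.2
```

```bash
python3 - <<'E'
from h import *
state(); go((488,-130.2),5,103)
s=snap("wrist")
cnt=max(lids(s),key=lambda b:b[0]); cn=cv2.findContours(cnt[2].astype(np.uint8),0,2)[0][0]
p=bot.sense()["ee_pos"][2]-62.7+64
print(cv2.minEnclosingCircle(toplane(s,cn.reshape(-1,2),p)[:,:2].astype(np.float32)),p)
E
```

```text
t 23.15 p [ 487.  -129.9  171. ] xyaw 5.0 tilt [ 0.001 -0.   ] F [ 0.5 -0.6 -0.8] M [ 0.03  0.01 -0.02] w 0.708 g 44.205079078674316 q7 -1.42
go [0.0009 0.0004 0.068 ] 0.0
((543.0338745117188, -172.03160095214844), 17.872360229492188) 172.52283321353218
```

{"method": "servo_tool", "body": {
  "motion": "0 0 0.02 0; 0 0 0.045 0; 0 0 0.06 0; 0 0 0.066 0; 0 0 0.066 0; 0 0 0.066 0"
}}

```text
time: 23.8
ee_pos: [487.2, -130.7, 105.3]
tcp_rot: [[0.996, 0.086, 0.002], [0.086, -0.996, -0.001], [0.002, 0.001, -1.0]]
contact_force: [-0.1, 0.6, -1.9]
width: 0.709
grasp_force: 44.2
```

{"method": "servo_tool", "body": {
  "motion": "0 0 0.003 0; 0 0 0.006 0; 0 0 0.008 0; 0 0 0.008 0; 0 0 0.008 0"
}}

```text
time: 24.3
ee_pos: [486.2, -130.6, 96.3]
tcp_rot: [[0.996, 0.086, -0.0], [0.086, -0.996, -0.0], [-0.0, 0.0, -1.0]]
contact_force: [0.3, 0.5, -1.6]
width: 0.707
grasp_force: 44.2
```

```bash
python3 - <<'E'
from h import *
state()
E
```

```text
t 24.3 p [ 486.2 -130.6   96.3] xyaw 4.94 tilt [-0. -0.] F [ 0.3  0.5 -1.6] M [-0.   -0.01 -0.  ] w 0.707 g 44.20545816421509 q7 -1.48
```

Just above the floor with no wall contact. Seating it, releasing, lifting and going to the knob (bar again at yaw 5°).

{"method": "servo_tool", "body": {
  "motion": "0 0 0.001 0; 0 0 0.002 0; 0 0 0.002 0"
}}

```text
time: 24.6
ee_pos: [486.3, -130.6, 95.6]
tcp_rot: [[0.996, 0.086, -0.0], [0.086, -0.996, -0.001], [-0.0, 0.001, -1.0]]
contact_force: [-3.3, 1.0, 8.5]
width: 0.711
grasp_force: 45.4
```

{"method": "servo_tool", "body": {
  "motion": "0 0 0 0; 0 0 0 0; 0 0 0 0; 0 0 0 0; 0 0 -0.02 0; 0 0 -0.05 0; 0 0 -0.09 0; 0 0 -0.11 0; 0 0 -0.12 0; 0 0 -0.12 0",
  "hand": 1
}}

```text
time: 25.6
ee_pos: [486.8, -130.7, 215.2]
tcp_rot: [[0.996, 0.086, 0.002], [0.086, -0.996, -0.001], [0.002, 0.001, -1.0]]
contact_force: [0.3, 0.3, -0.7]
width: 1.003
grasp_force: 0.0
```

```bash
python3 - <<'E'
from h import *
state(); s=snap("wrist"); save(s,"w6.png"); go((580.2,-121),65,214); 
E
```

```text
t 25.6 p [ 486.8 -130.7  215.2] xyaw 4.93 tilt [ 0.002 -0.001] F [ 0.3  0.3 -0.7] M [-0.04 -0.01  0.  ] w 1.003 g 0.0 q7 -1.39
go [ 0.0947 -0.0014 -0.0001] -1.048
```

View pics/w6.png

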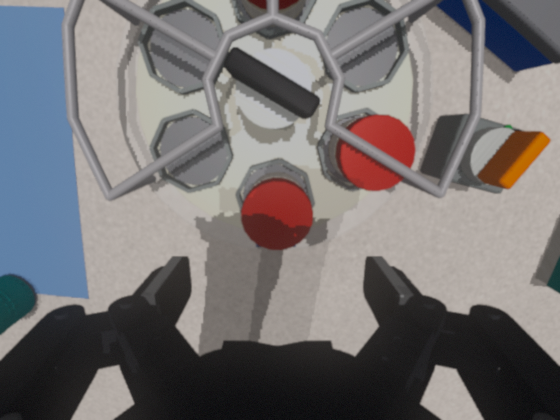

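Jars are in the window (277,213) and the right-hand neighbour (375,152). The knob bar lies at yaw about 65°, running (230,55)–(315,108). Next pocket: grip the knob at 65°.

{"method": "servo_tool", "body": {
  "motion": "0.01 0 0 -0.1; 0.03 0 0 -0.22; 0.05 0 0 -0.34; 0.07 -0.001 0 -0.46; 0.085 -0.001 0 -0.58; 0.094 -0.001 0 -0.7; 0.095 -0.001 0 -0.82; 0.095 -0.001 0 -0.94; 0.095 -0.001 0 -1.05; 0.095 -0.001 0 -1.05",
  "hand": 0
}}

```text
time: 26.65
ee_pos: [579.6, -121.2, 212.0]
tcp_rot: [[0.421, 0.907, -0.004], [0.907, -0.421, 0.001], [-0.0, -0.004, -1.0]]
contact_force: [0.5, -0.1, 0.2]
width: 0.501
grasp_force: 0.0
```

```bash
python3 - <<'E'
from h import *
state(); go((580.2,-121),65,142); 
E
```

```text
t 26.65 p [ 579.6 -121.2  212. ] xyaw 65.1 tilt [-0.004  0.001] F [ 0.5 -0.1  0.2] M [ 0.05  0.02 -0.01] w 0.501 g 0.0 q7 -0.5
go [0.0005 0.0007 0.07  ] 0.002
```

{"method": "servo_tool", "body": {
  "motion": "0 0 0.02 0; 0 0 0.045 0; 0 0 0.062 0; 0 0 0.069 0; 0 0 0.069 0; 0 0 0.069 0"
}}

```text
time: 27.25
ee_pos: [581.1, -121.3, 145.6]
tcp_rot: [[0.422, 0.907, 0.001], [0.907, -0.422, 0.0], [0.0, 0.001, -1.0]]
contact_force: [0.5, -0.2, 0.7]
width: 0.501
grasp_force: 0.0
```

{"method": "servo_tool", "body": {
  "motion": "0 0 0 0; 0 0 0 0; 0 0 0 0; 0 0 0 0; 0 0 0 0; 0 0 0 0",
  "hand": -1,
  "grip_force": 30
}}

```text
time: 27.85
ee_pos: [580.5, -121.0, 146.3]
tcp_rot: [[0.421, 0.907, -0.0], [0.907, -0.421, -0.0], [-0.0, -0.0, -1.0]]
contact_force: [-3.8, 1.6, 6.0]
width: 0.157
grasp_force: 32.4
```

{"method": "servo_tool", "body": {
  "motion": "0 0 0 -0.06; 0 0 0 -0.15; 0 0 0 -0.26; 0 0 0 -0.38; 0 0 0 -0.5; 0 0 0 -0.62; 0 0 0 -0.74; 0 0 0 -0.86; 0 0 0 -0.97; 0 0 0 -1.05"
}}

```text
time: 28.85
ee_pos: [581.6, -120.9, 146.4]
tcp_rot: [[-0.581, 0.814, 0.002], [0.814, 0.581, 0.0], [-0.001, 0.002, -1.0]]
contact_force: [0.4, 2.2, 3.5]
width: 0.156
grasp_force: 31.9
```

{"method": "servo_tool", "body": {
  "motion": "0 0 0 0; 0 0 0 0; 0 0 0 0"
}}

```text
time: 29.15
ee_pos: [581.6, -120.9, 146.3]
tcp_rot: [[-0.576, 0.818, 0.002], [0.818, 0.576, 0.0], [-0.001, 0.002, -1.0]]
contact_force: [-0.7, 1.6, 4.2]
width: 0.157
grasp_force: 32.3
```

{"method": "servo_tool", "body": {
  "motion": "0 0 0 0; 0 0 0 0; 0 0 0 0; 0 0 -0.02 0; 0 0 -0.05 0; 0 0 -0.08 0; 0 0 -0.08 0",
  "hand": 0.2
}}

```text
time: 29.85
ee_pos: [583.5, -121.3, 229.5]
tcp_rot: [[-0.577, 0.817, 0.008], [0.817, 0.577, -0.002], [-0.006, 0.005, -1.0]]
contact_force: [0.4, 0.2, 0.6]
width: 0.596
grasp_force: 0.0
```

```bash
python3 - <<'E'
from h import *
state(); 
s=snap("top");jars(s); save(s,"t7.png",(60,110,400,290),2.3); s=snap("scene");jars(s); go((557,323),5,225)
E
```

```text
t 29.85 p [ 583.5 -121.3  229.5] xyaw 125.21 tilt [ 0.008 -0.002] F [0.4 0.2 0.6] M [ 0.05 -0.05  0.06] w 0.596 g 0.0 q7 0.46
120 [250. 173.] [635.  -36.8  25.3]
164 [245. 184.] [617.5 -30.2  27.8]
372 [112. 202.] [554.1 322.7  29.4]
190 [394. 187.] [560.1 323.4  29. ]
142 [238. 220.] [ 532.4 -208.4   28.4]
143 [299. 228.] [614.3 -30.2  28. ]
144 [254. 245.] [ 628.7 -190.7   29.6]
go [3.770e-01 2.369e-01 2.000e-04] 2.098
```

View pics/t7.png

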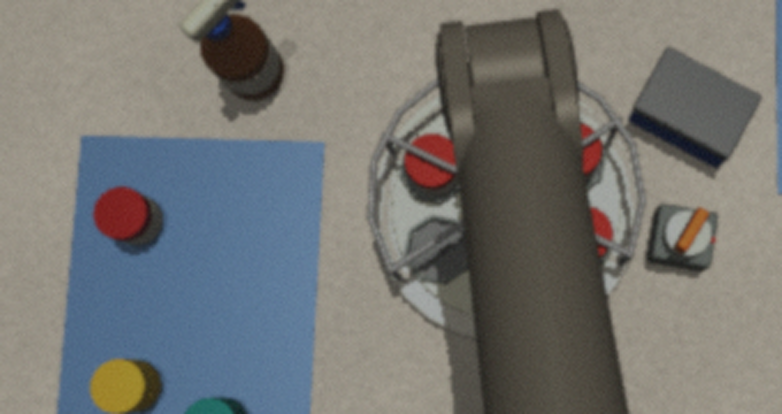

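The top view shows jar B at (122,213), stock at (430,160), two new jars at (585,150) and (598,230), the spray and tip box undisturbed, and the collar on green. Moving to jar B.

{"method": "servo_tool", "body": {
  "motion": "0.01 0.006 0 0.08; 0.035 0.022 0 0.2; 0.065 0.041 0 0.33; 0.1 0.063 0 0.46; 0.135 0.085 0 0.6; 0.17 0.107 0 0.74; 0.205 0.129 0 0.88; 0.24 0.151 0 1.02; 0.275 0.173 0 1.16; 0.31 0.195 0 1.3",
  "hand": 1
}}

```text
time: 30.95
ee_pos: [560.0, 245.1, 223.3]
tcp_rot: [[0.637, 0.771, -0.003], [0.771, -0.637, -0.002], [-0.003, -0.001, -1.0]]
contact_force: [0.5, 0.1, 0.6]
width: 1.0
grasp_force: 0.0
```

{"method": "servo_tool", "body": {
  "motion": "0 0 0 0.13; 0 0 0 0.27; 0 0 0 0.41; 0 0 0 0.55; 0 0 0 0.68; 0 0 0 0.78; 0 0 0 0.8; 0 0 0 0.8"
}}

```text
time: 31.75
ee_pos: [560.5, 243.9, 224.0]
tcp_rot: [[0.996, 0.087, -0.002], [0.087, -0.996, -0.001], [-0.002, 0.001, -1.0]]
contact_force: [0.1, -0.1, 0.3]
width: 1.0
grasp_force: 0.0
```

```bash
python3 - <<'E'
from h import *
state(); s=snap("wrist");jars(s); go((557,323),5,225)
E
```

```text
t 31.75 p [560.5 243.9 224. ] xyaw 5.02 tilt [-0.002 -0.001] F [ 0.1 -0.1  0.3] M [-0.01 -0.01 -0.01] w 1.0 g 0.0 q7 -2.14
go [ 0.0033 -0.079  -0.0008] 0.001
```

{"method": "servo_tool", "body": {
  "motion": "0.001 -0.02 0 0; 0.002 -0.05 0 0; 0.003 -0.072 0 0; 0.003 -0.079 0 0; 0.003 -0.079 0 0; 0.003 -0.079 0 0; 0.003 -0.079 0 0"
}}

```text
time: 32.5
ee_pos: [557.9, 321.2, 225.1]
tcp_rot: [[0.996, 0.084, 0.0], [0.084, -0.996, -0.002], [0.0, 0.002, -1.0]]
contact_force: [0.4, -0.2, -0.6]
width: 1.001
grasp_force: 0.0
```

```bash
python3 - <<'E'
from h import *
state(); s=snap("wrist");jars(s); go((557,323),5,58)
E
```

```text
t 32.5 p [557.9 321.2 225.1] xyaw 4.81 tilt [ 0.    -0.002] F [ 0.4 -0.2 -0.6] M [ 0.03  0.03 -0.01] w 1.001 g 0.0 q7 -2.27
2159 [274. 195.] [556.1 325.   30.1]
go [-0.0008 -0.0018  0.1672] -0.003
```

{"method": "servo_tool", "body": {
  "motion": "-0.001 -0.001 0.03 0; -0.002 -0.002 0.07 0; -0.002 -0.002 0.11 0; -0.002 -0.002 0.145 0; -0.002 -0.002 0.166 0; -0.002 -0.002 0.166 0; -0.002 -0.002 0.166 0; -0.002 -0.002 0.166 0"
}}

```text
time: 33.35
ee_pos: [556.4, 325.6, 61.3]
tcp_rot: [[0.996, 0.085, 0.003], [0.085, -0.996, 0.002], [0.003, -0.001, -1.0]]
contact_force: [0.4, 0.7, 0.1]
width: 1.002
grasp_force: 0.0
```

{"method": "servo_tool", "body": {
  "motion": "0 0 0 0; 0 0 0 0; 0 0 0 0; 0 0 0 0; 0 0 0 0; 0 0 0 0",
  "hand": -1,
  "grip_force": 40
}}

```text
time: 33.95
ee_pos: [556.1, 325.5, 61.1]
tcp_rot: [[0.996, 0.086, 0.003], [0.086, -0.996, 0.001], [0.003, -0.001, -1.0]]
contact_force: [-0.5, -1.2, 6.1]
width: 0.714
grasp_force: 43.9
```

{"method": "servo_tool", "body": {
  "motion": "0 0 -0.02 0; 0 0 -0.05 0; 0 0 -0.09 0; 0 0 -0.12 0; 0 0 -0.14 0; 0 0 -0.15 0; 0 0 -0.15 0"
}}

```text
time: 34.65
ee_pos: [555.5, 325.5, 210.4]
tcp_rot: [[0.996, 0.086, 0.002], [0.086, -0.996, 0.001], [0.002, -0.001, -1.0]]
contact_force: [-0.3, -0.3, -1.3]
width: 0.71
grasp_force: 43.9
```

```bash
python3 - <<'E'
from h import *
state(); go((486.3,-130.2),5,210)
E
```

```text
t 34.65 p [555.5 325.5 210.4] xyaw 4.94 tilt [0.002 0.001] F [-0.3 -0.3 -1.3] M [ 0.06 -0.05 -0.05] w 0.71 g 43.894134163856506 q7 -2.28
go [-1.081e-01  4.481e-01 -2.000e-04] -0.001
```

{"method": "servo_tool", "body": {
  "motion": "-0.005 0.02 0 0; -0.017 0.06 0 0; -0.03 0.11 0 0; -0.042 0.16 0 0; -0.055 0.21 0 0; -0.067 0.26 0 0; -0.079 0.31 0 0; -0.091 0.36 0 0; -0.1 0.405 0 0; -0.106 0.435 0 0"
}}

```text
time: 35.65
ee_pos: [484.6, -121.3, 207.6]
tcp_rot: [[0.997, 0.082, -0.003], [0.082, -0.997, -0.001], [-0.003, 0.001, -1.0]]
contact_force: [0.2, -0.2, -0.7]
width: 0.711
grasp_force: 44.0
```

{"method": "servo_tool", "body": {
  "motion": "-0.002 0.013 0 0; -0.002 0.013 0.02 0; -0.002 0.013 0.04 0; -0.002 0.013 0.04 0; -0.002 0.013 0.04 0; -0.002 0.013 0.04 0"
}}

```text
time: 36.25
ee_pos: [486.7, -130.0, 169.9]
tcp_rot: [[0.996, 0.087, 0.001], [0.087, -0.996, -0.0], [0.001, 0.0, -1.0]]
contact_force: [0.3, -0.2, -1.1]
width: 0.713
grasp_force: 44.0
```

```bash
python3 - <<'E'
from h import *
state(); go((486.3,-130.3),5,101)
E
```

```text
t 36.25 p [ 486.7 -130.   169.9] xyaw 5.0 tilt [ 0.001 -0.   ] F [ 0.3 -0.2 -1.1] M [ 0.03 -0.05  0.06] w 0.713 g 44.01993691921234 q7 -1.4
go [-0.0005  0.0002  0.0689] -0.0
```

{"method": "servo_tool", "body": {
  "motion": "0 0 0.02 0; 0 0 0.045 0; 0 0 0.06 0; 0 0 0.067 0; 0 0 0.067 0; 0 0 0.067 0"
}}

```text
time: 36.85
ee_pos: [487.0, -130.6, 103.3]
tcp_rot: [[0.996, 0.086, 0.002], [0.086, -0.996, -0.0], [0.002, 0.001, -1.0]]
contact_force: [0.1, -0.1, -1.6]
width: 0.714
grasp_force: 44.0
```

{"method": "servo_tool", "body": {
  "motion": "0 0 0.003 0; 0 0 0.005 0; 0 0 0.007 0; 0 0 0.007 0; 0 0 0.007 0"
}}

```text
time: 37.35
ee_pos: [486.0, -130.5, 95.3]
tcp_rot: [[0.996, 0.086, 0.0], [0.086, -0.996, -0.0], [0.0, 0.0, -1.0]]
contact_force: [0.6, 0.7, -1.5]
width: 0.709
grasp_force: 44.0
```

```bash
python3 - <<'E'
from h import *
state()
E
```

```text
t 37.35 p [ 486.  -130.5   95.3] xyaw 4.94 tilt [ 0. -0.] F [ 0.6  0.7 -1.5] M [-0.05  0.01 -0.01] w 0.709 g 44.02033567428589 q7 -1.45
```

{"method": "servo_tool", "body": {
  "motion": "0 0 0.001 0; 0 0 0.002 0; 0 0 0.002 0"
}}

```text
time: 37.65
ee_pos: [486.1, -130.6, 94.0]
tcp_rot: [[0.996, 0.086, -0.0], [0.086, -0.996, -0.0], [-0.0, 0.0, -1.0]]
contact_force: [-1.8, 0.6, 3.7]
width: 0.709
grasp_force: 44.7
```

{"method": "servo_tool", "body": {
  "motion": "0 0 0 0; 0 0 0 0; 0 0 0 0; 0 0 0 0; 0 0 -0.02 0; 0 0 -0.05 0; 0 0 -0.09 0; 0 0 -0.12 0; 0 0 -0.13 0; 0 0 -0.13 0",
  "hand": 1
}}

```text
time: 38.65
ee_pos: [486.9, -130.7, 224.6]
tcp_rot: [[0.996, 0.086, 0.003], [0.086, -0.996, -0.001], [0.003, 0.001, -1.0]]
contact_force: [0.1, 0.3, -0.3]
width: 0.999
grasp_force: 0.0
```

```bash
python3 - <<'E'
from h import *
state(); s=snap("wrist"); save(s,"w8.png"); go((548.3,-328.3),155,226)
s=snap("top"); jars(s)
s=snap("scene"); jars(s)
E
```

```text
t 38.65 p [ 486.9 -130.7  224.6] xyaw 4.93 tilt [ 0.003 -0.001] F [ 0.1  0.3 -0.3] M [ 0.02 -0.02 -0.06] w 0.999 g 0.0 q7 -1.37
go [ 0.0453  0.2024 -0.003 ] -2.619
141 [306. 170.] [ 650.3 -194.4   28.2]
125 [250. 174.] [633.7 -38.1  27.1]
161 [244. 184.] [617.1 -29.4  28.3]
164 [258. 198.] [ 470.7 -125.7   29.9]
142 [238. 220.] [ 531.3 -207.7   28.3]
140 [299. 228.] [614.3 -30.2  28. ]
143 [254. 245.] [ 628.7 -190.7   29.6]
```

View pics/w8.png

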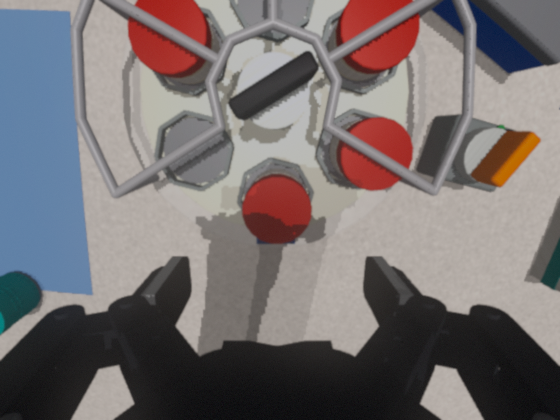

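All four red lids stand in pockets: window (277,208), (375,152), (378,30) and stock (170,35). The knob is on a click. Now back to the collar.

{"method": "servo_tool", "body": {
  "motion": "0.002 0.01 0 -0.1; 0.007 0.03 0 -0.24; 0.012 0.05 0 -0.38; 0.017 0.075 0 -0.52; 0.022 0.1 0 -0.66; 0.027 0.125 0 -0.8; 0.032 0.15 0 -0.94; 0.037 0.175 0 -1.08; 0.042 0.195 0 -1.22; 0.045 0.202 0 -1.36",
  "hand": -0.3
}}

```text
time: 39.8
ee_pos: [547.1, -330.5, 220.5]
tcp_rot: [[0.122, 0.993, -0.003], [0.993, -0.122, 0.001], [0.001, -0.003, -1.0]]
contact_force: [0.1, 0.4, -0.5]
width: 0.348
grasp_force: 0.0
```

{"method": "servo_tool", "body": {
  "motion": "0 0 0 -0.14; 0 0 0 -0.28; 0 0 0 -0.42; 0 0 0 -0.56; 0 0 0 -0.7; 0 0 0 -0.84; 0 0 0 -0.98; 0 0 0 -1.12; 0 0 0 -1.22; 0 0 0 -1.26"
}}

```text
time: 40.8
ee_pos: [547.3, -327.5, 220.8]
tcp_rot: [[-0.908, 0.419, -0.003], [0.419, 0.908, 0.003], [0.004, 0.001, -1.0]]
contact_force: [-0.8, 0.0, -0.2]
width: 0.349
grasp_force: 0.0
```

```bash
python3 - <<'E'
from h import *
state(); go((548.5,-328.2),155,97)
s=snap("wrist");h=hsv(s)
m=(h[...,0]>4)&(h[...,0]<22)&(h[...,1]>150)&(h[...,2]>45)
for a,c,mm in blobs(m,200):
    ys,xs=np.nonzero(mm); P=toplane(s,np.c_[xs,ys],101)[:,:2]
    q=cv2.minAreaRect(P.astype(np.float32));print(a,c,[np.round(v,1) for v in q], ys.min(),ys.max())
E
```

```text
t 40.8 p [ 547.3 -327.5  220.8] xyaw 155.22 tilt [-0.003  0.003] F [-0.8  0.  -0.2] M [ 0.01  0.01 -0.04] w 0.349 g 0.0 q7 1.35
go [-0.0019 -0.0003  0.1238] 0.004
801 [275.50062422 211.86142322] [array([ 546.5, -328.1]), array([11.9, 53.2]), np.float64(60.5)] 181 241
```

{"method": "servo_tool", "body": {
  "motion": "-0.001 0 0.03 0; -0.001 0 0.065 0; -0.001 0 0.095 0; -0.001 0 0.115 0; -0.001 0 0.123 0; -0.001 0 0.123 0; -0.001 0 0.123 0"
}}

```text
time: 41.55
ee_pos: [549.7, -328.4, 100.8]
tcp_rot: [[-0.907, 0.422, 0.001], [0.422, 0.907, -0.0], [-0.001, 0.0, -1.0]]
contact_force: [-0.1, 0.2, 0.3]
width: 0.349
grasp_force: 0.0
```

{"method": "servo_tool", "body": {
  "motion": "0 0 0 0; 0 0 0 0; 0 0 0 0; 0 0 0 0; 0 0 0 0",
  "hand": -1,
  "grip_force": 30
}}

```text
time: 42.05
ee_pos: [549.6, -329.7, 101.7]
tcp_rot: [[-0.906, 0.423, 0.002], [0.423, 0.906, -0.002], [-0.002, -0.001, -1.0]]
contact_force: [-0.9, -1.9, 5.6]
width: 0.172
grasp_force: 29.8
```

```bash
python3 - <<'E'
from h import *
state()
E
```

```text
t 42.05 p [ 549.6 -329.7  101.7] xyaw 154.95 tilt [ 0.002 -0.002] F [-0.9 -1.9  5.6] M [-0.46  0.3  -0.49] w 0.172 g 29.76972457487136 q7 1.27
```

{"method": "servo_tool", "body": {
  "motion": "0 0 0 0.08; 0 0 0 0.22; 0 0 0 0.36; 0 0 0 0.5; 0 0 0 0.64; 0 0 0 0.78; 0 0 0 0.92; 0 0 0 1.05; 0 0 0 1.16; 0 0 0 1.23"
}}

```text
time: 43.05
ee_pos: [549.2, -330.4, 101.7]
tcp_rot: [[0.097, 0.995, 0.001], [0.995, -0.097, -0.004], [-0.004, 0.001, -1.0]]
contact_force: [-2.2, -4.2, 5.4]
width: 0.159
grasp_force: 29.4
```

{"method": "servo_tool", "body": {
  "motion": "0 0 0 0; 0 0 0 0.005; 0 0 0 0.01; 0 0 0 0.01"
}}

```text
time: 43.45
ee_pos: [549.3, -330.3, 101.7]
tcp_rot: [[0.104, 0.995, 0.001], [0.995, -0.104, -0.004], [-0.004, 0.001, -1.0]]
contact_force: [-2.4, -3.5, 6.1]
width: 0.158
grasp_force: 29.5
```

```bash
python3 - <<'E'
from h import *
state()
E
```

```text
t 43.45 p [ 549.3 -330.3  101.7] xyaw 84.04 tilt [ 0.001 -0.004] F [-2.4 -3.5  6.1] M [-0.84  0.52  0.03] w 0.158 g 29.503955841064453 q7 0.18
```

{"method": "servo_tool", "body": {
  "motion": "0 0 0 0.02; 0 0 0 0.04; 0 0 0 0.05; 0 0 0 0.05"
}}

```text
time: 43.85
ee_pos: [549.2, -330.3, 101.8]
tcp_rot: [[0.152, 0.988, 0.001], [0.988, -0.152, -0.004], [-0.004, 0.001, -1.0]]
contact_force: [-2.0, -3.6, 6.1]
width: 0.158
grasp_force: 29.5
```

```bash
python3 - <<'E'
from h import *
state()
E
```

```text
t 43.85 p [ 549.2 -330.3  101.8] xyaw 81.26 tilt [ 0.001 -0.004] F [-2.  -3.6  6.1] M [-0.79  0.51  0.35] w 0.158 g 29.46897178888321 q7 0.14
```

{"method": "servo_tool", "body": {
  "motion": "0 0 0 0.015; 0 0 0 0.03; 0 0 0 0.04; 0 0 0 0.04"
}}

```text
time: 44.25
ee_pos: [549.3, -330.0, 101.8]
tcp_rot: [[0.189, 0.982, 0.001], [0.982, -0.189, -0.004], [-0.004, 0.001, -1.0]]
contact_force: [-2.0, -2.8, 6.4]
width: 0.158
grasp_force: 42.8
```

```bash
python3 - <<'E'
from h import *
state()
E
```

```text
t 44.25 p [ 549.3 -330.   101.8] xyaw 79.1 tilt [ 0.001 -0.004] F [-2.  -2.8  6.4] M [-0.62  0.58  0.85] w 0.158 g 42.79541465017246 q7 0.1
```

Against the stop (0.85 N m and rising, grip force up). Relaxing, releasing, lifting and checking.

{"method": "servo_tool", "body": {
  "motion": "0 0 0 0; 0 0 0 0; 0 0 0 0; 0 0 -0.03 0; 0 0 -0.07 0; 0 0 -0.11 0; 0 0 -0.13 0; 0 0 -0.13 0; 0 0 -0.13 0",
  "hand": -0.3
}}

```text
time: 45.15
ee_pos: [549.0, -327.9, 229.9]
tcp_rot: [[0.193, 0.981, -0.0], [0.981, -0.193, 0.0], [0.0, -0.0, -1.0]]
contact_force: [0.3, 0.3, -0.8]
width: 0.348
grasp_force: 0.0
```

```bash
python3 - <<'E'
from h import *
state()
s=snap("wrist");h=hsv(s);save(s,"w9.png",(190,130,360,270),4)
m=(h[...,0]>4)&(h[...,0]<22)&(h[...,1]>150)&(h[...,2]>45)
for a,c,mm in blobs(m,200):
    ys,xs=np.nonzero(mm); P=toplane(s,np.c_[xs,ys],101)[:,:2]
    q=cv2.minAreaRect(P.astype(np.float32));print(a,c,[np.round(v,1) for v in q])
E
```

```text
t 45.15 p [ 549.  -327.9  229.9] xyaw 78.87 tilt [-0.  0.] F [ 0.3  0.3 -0.8] M [ 0.03 -0.02 -0.01] w 0.348 g 0.0 q7 0.15
764 [277.5065445  207.39136126] [array([ 549.3, -327.1]), array([52.1, 12.4]), np.float64(80.7)]
```

View pics/w9.png

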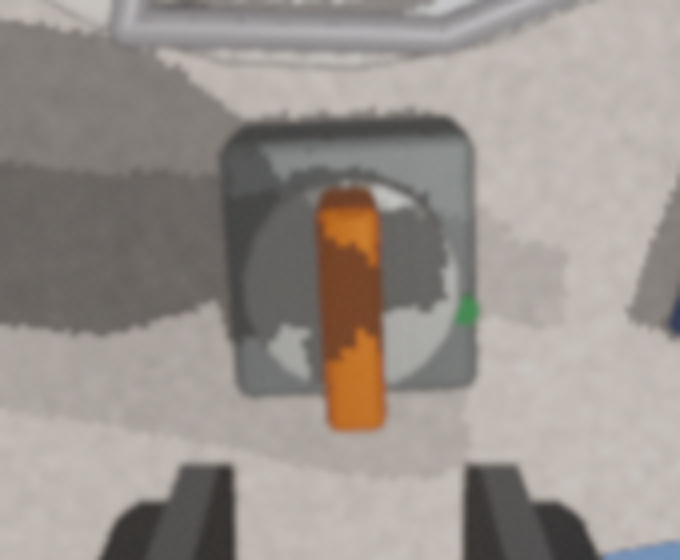

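The crop shows the bar square with its block, green mark bare at (467,310) and the red side covered. Measured swing 150° to 80.7° is 1.21 rad, the full travel, so the collar is at its locked stop. Quick final check and hand-in.

```bash
python3 - <<'E'
from h import *
s=snap("scene"); jars(s); s=snap("top"); jars(s)
print(bot.hand_in())
E
```

```text
221 [258. 197.] [ 469.8 -125.9   30.2]
143 [238. 220.] [ 531.3 -207.7   28.3]
143 [299. 228.] [612.6 -29.7  28.6]
143 [254. 245.] [ 628.7 -190.7   29.6]
142 [306. 170.] [ 650.3 -194.4   28.2]
125 [250. 174.] [633.7 -38.1  27.1]
154 [313. 180.] [ 635.5 -205.3   27.3]
170 [245. 184.] [617.5 -30.2  27.8]
138 [317. 206.] [ 554.8 -217.3   27.8]
166 [311. 217.] [ 535.8 -209.7   27.7]
424 [283. 232.] [ 487.  -132.2   30.9]
the job is handed in; nothing more can be done
None
```

I released the collar, stood all three new jars upright in carousel pockets next to the stock jar, turned the collar back to its locked stop and handed the job in at about 45 s; the hand-in gave no verdict.

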